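# Check the gap of the bottle-cutting jig with a taper gauge

### The job

On the bottle-cutting jig, push the carriage along its slide towards the fixed stop plate until the spring detent clicks in and holds it. Then take the taper gauge out of the wooden rack and slide its blade straight down between the two upright plates until it drags snugly on both, without forcing the carriage back out of its detent. Finish there, still gripping the gauge and holding it upright at that depth; leave everything else where it stands.

Things in the scene. Friction and masses are not known exactly. Their poses are not given: they have to be found in the camera images.
- jig: Fixed bottle-cutting jig: grey base 120 (x) x 370 (y) x 20 mm, y = -220 to 150 mm; carriage and rails on its -y part, rubber rollers (to 49 mm high) on its +y part. Origin on the table under the gap, 2.7 mm from the sliding plate's face when the carriage is home. z up; +y is the way the carriage is pushed; x runs along the plates' width, gap centred on x = 0. Yaw within 0.3 rad.
- carriage (a joint): Slide of the carriage towards the stop plate, m. Starts at 0 to 0.06; home = 0.110, where a spring detent pulls it in over the last 5 mm; hard stop at 0.112, springs back to 0.110 when let go. Slides with 1 to 2 N; in the detent 3.5 N starts it back, 5 N moves it 1.5 mm. Block 80 x 62 mm, top 45 mm above the table, plunger on it at x = 30 mm, 60 mm high. Push on the sliding plate's back.
- sliding_plate: Upright steel plate on the carriage, 70 wide (x), 10 mm thick. Origin 22 mm above the table, mid width, in the plane of its gap face; axes as the jig's. Back at y = -10 mm, flat from 45 to 89 mm above the table; the block goes on behind to y = -62 mm. Gap face flat up to 90 mm above the table (the throat); above it a lip leans back 35 degrees as a funnel, to 103 mm height, y = -12.5 mm.
- stop_plate: Fixed upright steel plate facing the sliding plate, 70 wide, 10 mm thick, with the mirror-image lip. Origin on the table, mid width, in the plane of its gap face; axes as the jig's. With the carriage home the gap is 4.4 to 6.2 mm, set differently each time; throat (top of the narrow part) 90 mm above the table, funnel about 22 mm wide at its top, 103 mm.
- rack: Fixed wooden block 60 (x) x 140 (y) x 80 mm high with two upright slots at y = -35 and +35 mm; the gauge hangs in one and the scraper in the other. Origin at the centre of its underside, yaw within about 0.4 rad.
- gauge: Taper gauge. Origin at the shoulder (centre of the handle's underside, resting on the rack's top), z up. Dark wood handle 28 (x) x 18 (y) x 60 mm above it; steel blade 70 mm long below, 22 mm wide (x), thickness (y) 3.0 mm at the tip, 8.8 at the shoulder. 80 to 160 g. Snug with the tip 17 to 38 mm below the throat, dragging with 4 to 10 N; each further 12 mm pushes the carriage back 1 mm.
- gauge_tip (a point): Middle of the blade's lower end, 70 mm below the gauge's origin. A sideways push on the gauge without upward drag means that the blade rubs on one plate only (the stop plate is rigid): ease it away from that plate and go on down.
- scraper: Not used: scraper with a round knob handle (34 mm wide, 45 mm high) and a short flat blade, in the rack's other slot. Origin at the handle's underside.
- tumbler_a: Bystander: black glass tumbler, 76 mm wide, 100 mm high. Origin under its centre.
- tumbler_b: Bystander: like tumbler_a.
- tumbler_c: Bystander: clear glass tumbler, 72 mm wide, 85 mm high. Origin under its centre.
- green_bottle: Bystander: green bottle, 66 mm wide, 160 mm high. Origin under its centre.
- cap_a: Bystander: white cap, 36 mm wide, 12 mm high, lying on the table in front of the jig. Origin under its centre.
- cap_b: Bystander: white cap like cap_a.

How it is judged:
By the outcome, as a careful person would: the job done as asked, in the order asked, and still so for the second after the job is handed in, while the arm keeps its last pose, push and grip.
It also fails if it takes over 61 s, if anything falls off the work surface, if the arm or the gripper's body presses on something with over 40 N, if the wrist force passes 120 N, or if a joint passes its speed limit or range.

### The arm

A 6-joint arm with a two-finger parallel gripper is mounted at the origin on the work surface. World frame = base frame: x ahead of the robot, y to its left, z up, the work surface at z = 0. Lengths are in mm, angles in rad, forces in N, time in s.
With the tool pointing down it reaches from about 350 to 875 mm from the base axis. Payload 4.2 kg.
Tool frame: the origin (TCP) lies between the finger pads; the fingertips stand 14 mm ahead of it and the grasp point (between the pads) lies 5 mm behind it; z points along the fingers, y is the line along which they close (so a half turn about z gives the same grasp; the last joint's range is limited). The gripper opens to 85 mm and grips with 20 to 120 N. Pads are 22 mm wide; open, the fingers measure 114 mm over their backs; the gripper's body (76 mm by 85 mm) begins 54 mm behind the grasp point. The pads swing forward as they close: fully open they stand 13 mm farther back than shut.
Start: joints at [-0.905, 0.385, 0.008, 0, -1.194, -0.259], TCP at [247.308, -573.967, 245.312] pointing down, gripper open.
Joint ranges: [-3.14, 3.14], [-1.21, 2.06], [-1.07, 1.41], [-3.16, 2.05], [-2.99, -0.16], [-3.1, 3.1]. Speed limits (rad/s): [2.79, 2.79, 3.14, 3.14, 3.14, 3.14].

### API

Orientations are given as a unit quaternion [x, y, z, w].
In Python, from bench import * gives the robot as it stands.
- The arm moves only by the tool carry_out, never from a script. Its argument "motion" is a list of rows, each a list of 7 numbers: the turn, a rotation vector about the tool's x, y, z in rad, then the shift along the tool's x, y, z in mm, then the opening, from -1 (shut) to 1 (fully open), so that 0 is half open. A call has 1 to 5 rows; each row is the pose to reach, as a shift and turn from the pose commanded when the call began, along the tool's axes at that moment; what a row does not reach only later rows make up. A row lasts 1/8 s, in which the tool goes at most 62.5 mm and 10.7 degrees, less where a joint would pass 70% of its speed; a pose out of reach is approached as far as the arm can. A call with a gripper value outside its range is refused whole. The fingers move at their own pace and stop on an object; the grip force is fixed at half the most. Time passes only in rows, so rows that repeat a pose let the fingers close. It gives the time, the measured TCP pose, the force, the opening and the grip force at its end, in the units of the state.
- read_state(): the state, without advancing time (a new reading comes with each control period).
- get_image(name): name is "scene" or "top" or "wrist"; returns a dict with "color" (400x640x3 uint8, blue, green, red), "mtx" (3x3 intrinsics, pixels), "position" and "orientation" of the camera in the world. Camera axes: x right, y down, z forward; pixel columns grow to the right and rows downward; lengths in mm; the calibration is good to about 2 mm. A picture is of the moment at which its call begins. There is no depth.
- job_done(): hands the job in; it is judged then, once.
The state is a dict: "clock": time; "joints": joint angles; "joint_vel": joint speeds; "joint_efforts": joint torques, N m; "position": TCP position; "ee_rot": TCP orientation; "contact_force": force on the tool from outside, world axes, zero at the start; "wrist_torque": the same for the moment, N m; "gripper_width": finger opening in mm; "grasp_force": force on a finger pad.
Only numpy, scipy, OpenCV 4.12 (cv2) and the standard library are available. Lean on these libraries where they do the work, as an engineer would, in place of code of your own. Each camera call takes 0.05 s, during which the arm holds its last target. There are 200 camera calls.

## Working session

There is one attempt and no reset: what is moved stays moved. The work goes in short steps, Python scripts to look and compute and a tool call to move; the robot and the scene stay as the last step left them, time stands still between calls to the robot, and variables do not carry over. Pictures are saved under pics/ and viewed, at most 10 in all, crops included, and the job is handed in when it is done.

Besides the shell and the picture viewer there is one more tool, called by a JSON object that holds its "api" and its "payload", one argument or row to a line. carry_out: Moves the arm, as the interface text tells. Its arguments: {"type":"object","properties":{"motion":{"type":"array"}},"required":["motion"]}

```bash
mkdir -p pics; ls
python3 - <<'E'
from bench import *
import cv2
s=read_state();print(s)
for n in("scene","top"):
    d=get_image(n);cv2.imwrite(f"pics/{n}0.png",d["color"]);print(n,d["mtx"].tolist(),d["position"],d["orientation"])
E
```

```text
pics
{'clock': 0.0, 'joints': array([-9.05392267e-01,  3.85565290e-01,  6.60871736e-03, -4.99237124e-04,
       -1.19402384e+00, -2.58596196e-01]), 'joint_vel': array([-0.00030155, -0.00044913, -0.0013569 , -0.00060243,  0.00027641,
       -0.00041345]), 'joint_efforts': array([ 1.68409646e-03, -3.92287982e+01,  1.88402045e+01,  4.18621212e+00,
       -4.53240718e-03,  6.99559450e-06]), 'position': array([ 247.08859678, -573.46612836,  244.20956488]), 'ee_rot': array([-2.01913932e-01,  9.79402633e-01,  1.08097192e-03, -2.79080754e-04]), 'contact_force': array([-0.36971796, -0.24696463,  0.22910522]), 'wrist_torque': array([0.05569205, 0.0212282 , 0.02435789]), 'grasp_force': 0.0, 'gripper_width': 85.24658348054365}
scene [[408.7032291245071, 0.0, 320.03943482380083], [0.0, 408.7032291245071, 199.5075479983046], [0.0, 0.0, 1.0]] [887.04543178 338.27388345 790.74393983] [ 0.29851593  0.90368386 -0.29313695 -0.0911836 ]
top [[468.92026834411695, 0.0, 321.72214689232266], [0.0, 468.92026834411695, 199.89785634336363], [0.0, 0.0, 1.0]] [ 413.62913374  -81.30825692 1077.08675904] [-0.69648973  0.71188789 -0.06769714  0.05945406]
```

View pics/scene0.png

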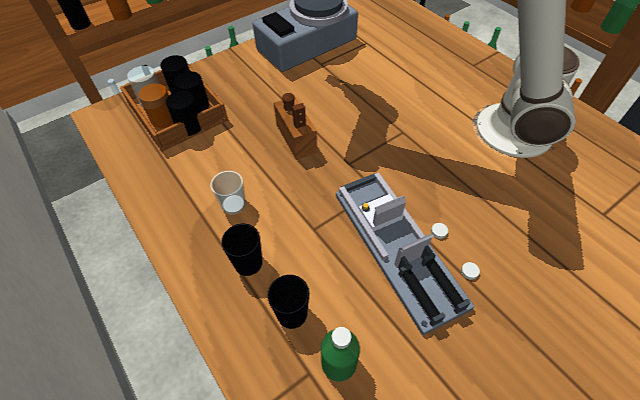

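View pics/top0.png

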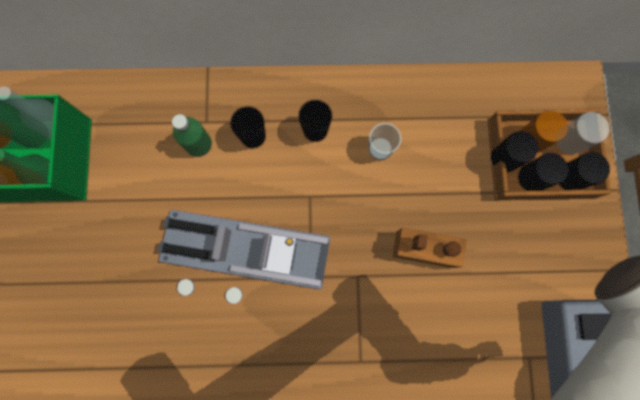

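```bash
cat > h.py <<'E'
from bench import *
import numpy as np, cv2
from scipy.spatial.transform import Rotation as R
def ray(d,u,v):
    r=R.from_quat(d["orientation"]).apply(np.linalg.solve(d["mtx"],[u,v,1.]));return d["position"],r
def onz(d,u,v,z):
    p,r=ray(d,u,v);return p+r*(z-p[2])/r[2]
def proj(d,P):
    q=R.from_quat(d["orientation"]).inv().apply(np.asarray(P,float)-d["position"]);m=q@d["mtx"].T;return m[...,:2]/m[...,2:]
def tri(d1,a,d2,b):
    p,r=ray(d1,*a);q,s=ray(d2,*b);t=np.linalg.lstsq(np.c_[r,-s],q-p,rcond=None)[0];return (p+r*t[0]+q+s*t[1])/2
E
python3 - <<'E'
import cv2,numpy as np
t=cv2.imread("pics/top0.png");s=cv2.imread("pics/scene0.png")
a=cv2.resize(t[205:295,155:335],None,fx=4,fy=4,interpolation=3)[:, :720]
b=cv2.resize(t[222:275,385:475],None,fx=4,fy=4,interpolation=3)
c=cv2.resize(s[85:160,265:325],None,fx=3,fy=3,interpolation=3)
o=np.zeros((590,720,3),np.uint8);o[:360]=a;o[360:360+212,:360]=b;o[362:587,400:580]=c
cv2.imwrite("pics/crop1.png",o)
E
```

```text
(no output)
```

View pics/crop1.png

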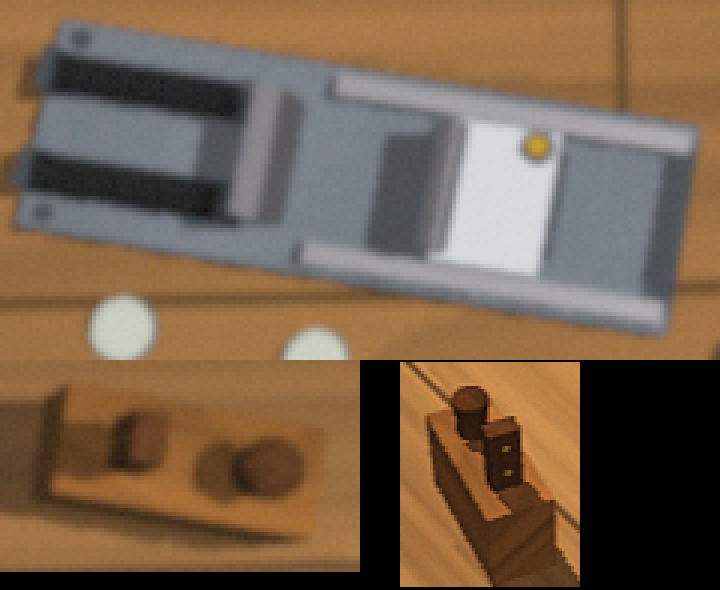

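Run:
```python
from h import *
np.set_printoptions(precision=1,suppress=True)
d=get_image("top");s=get_image("scene")
def rect(px,z,n):
    P=np.array([onz(d,u,v,z) for u,v in px]);c=P.mean(0)
    e=P[[0,1]].mean(0)-P[[2,3]].mean(0)   # +y side minus -y side
    print(n,P[:,:2].tolist(),"c",c,"L",np.linalg.norm(e),"W",np.linalg.norm(P[[0,3]].mean(0)-P[[1,2]].mean(0)),"yaw",np.arctan2(-e[0],e[1]))
    return c,np.arctan2(-e[0],e[1])
c,y=rect([(170.5,210.5),(158.75,262.5),(321.75,288.75),(330.5,236.75)],20,"jig")
o=c+R.from_euler('z',y).apply([0,35,0]);print("jig origin",o)
J=lambda p:R.from_euler('z',y).apply(p)+[o[0],o[1],0]
for n,px,z in[("lip slide",(155+440/4,205+185/4),103),("stop lip",(155+265/4,205+150/4),103),("plunger",(155+537/4,205+147/4),60),("blockend",(155+552/4,205+198/4),45)]:
    P=onz(d,*px,z);print(n,P,"jigframe",R.from_euler('z',-y).apply(P-[o[0],o[1],0]))
rc,ry=rect([(402,228.75),(398.75,255.75),(461.25,267),(466.25,239.5)],80,"rack")
print("slot",rc+R.from_euler('z',ry).apply([0,35,0]),"handle px",onz(d,385+150/4,222+80/4,140))
```

```text
jig [[588.6240528542237, 248.63218494336652], [471.6970115160297, 270.6517339684816], [405.9164855479035, -91.40013961891817], [520.8821262346971, -113.79314080188276]] c [496.8  78.5  20. ] L 368.33933325735825 W 118.05368544938274 yaw -0.1822565880581653
jig origin [503.1 112.9  20. ]
lip slide [485.4  25.  103. ] jigframe [ -1.5 -89.7 103. ]
stop lip [505.4 115.5 103. ] jigframe [  1.8   3.  103. ]
plunger [507.9 -22.8  60. ] jigframe [  29.3 -132.7   60. ]
blockend [481.2 -29.9  45. ] jigframe [   4.3 -144.5   45. ]
rack [[528.622821974514, -265.47996133717504], [471.31808385208524, -255.50903165503334], [444.76750677614467, -386.4903745248738], [502.6072547208991, -401.626074705825]] c [ 486.8 -327.3   80. ] L 136.12519734248528 W 58.924942797507406 yaw -0.19430039325489668
slot [ 493.6 -292.9   80. ] handle px [ 494.2 -294.1  140. ]
```

```bash
cat >> h.py <<'E'
O=np.array([503.1,112.9,0]);YAW=-0.182
RJ=R.from_euler('z',YAW)
def J(p):return RJ.apply(p)+O
def invJ(p):return RJ.inv().apply(np.asarray(p)-O)
def frame(y,z):
    y=np.array(y,float);z=np.array(z,float);z/=np.linalg.norm(z);y/=np.linalg.norm(y)
    return R.from_matrix(np.c_[np.cross(y,z),y,z])
def delta(P,Rt,P0=None,R0=None):
    s=read_state();P0=s["position"] if P0 is None else P0
    R0=R.from_quat(s["ee_rot"]) if R0 is None else R0
    print("row",np.round((R0.inv()*Rt).as_rotvec(),3).tolist(),np.round(R0.inv().apply(P-P0),1).tolist())
E
python3 - <<'E'
from h import *
t=.65
Rt=RJ*frame([-1,0,0],[0,np.sin(t),-np.cos(t)])
delta(J([-6,-135,220]),Rt)
d=get_image("wrist");s=read_state();print(R.from_quat(s["ee_rot"]).inv().apply(d["position"]-s["position"]))
print(Rt.inv().apply(RJ.apply([0,0,-1])),Rt.inv().apply(RJ.apply([0,1,0])))
E
```

```text
row [-0.317, -0.596, -0.947] [-426.7, 420.4, 25.2]
[  66.10392906   -0.44351307 -127.38713651]
[6.05186406e-01 5.55111512e-17 7.96083799e-01] [-7.96083799e-01 -3.84370007e-17  6.05186406e-01]
```

{"api": "carry_out", "payload": {
  "motion": [
    [-0.05,-0.1,-0.16,-60,60,4,-1],
    [-0.1,-0.2,-0.32,-110,110,7,-1],
    [-0.16,-0.3,-0.47,-165,165,10,-1],
    [-0.21,-0.4,-0.63,-220,220,13,-1],
    [-0.26,-0.5,-0.79,-270,270,16,-1]
  ]
}}

```text
clock: 0.88
position: [363.2, -282.1, 232.5]
ee_rot: [-0.542, 0.798, 0.166, 0.205]
contact_force: [-0.1, -0.3, -0.5]
gripper_width: -0.0
grasp_force: 0.0
```

Run:
```python
from h import *
t=.65
delta(J([-6,-135,160]),RJ*frame([-1,0,0],[0,np.sin(t),-np.cos(t)]))
```

```text
row [-0.067, -0.113, -0.176] [-209.0, -11.3, 206.9]
```

{"api": "carry_out", "payload": {
  "motion": [
    [-0.067,-0.113,-0.176,-50,0,50,-1],
    [-0.067,-0.113,-0.176,-100,-5,100,-1],
    [-0.067,-0.113,-0.176,-150,-8,148,-1],
    [-0.067,-0.113,-0.176,-209,-11,207,-1],
    [-0.067,-0.113,-0.176,-209,-11,207,-1]
  ]
}}

```text
clock: 1.5
position: [473.3, -18.8, 158.1]
ee_rot: [-0.605, 0.73, 0.204, 0.244]
contact_force: [1.0, 0.5, 0.6]
gripper_width: -0.0
grasp_force: 0.0
```

Run:
```python
from h import *
t=.65
print(invJ(read_state()["position"]),read_state()["joints"])
delta(J([-6,-135,70]),RJ*frame([-1,0,0],[0,np.sin(t),-np.cos(t)]))
cv2.imwrite("pics/s1.png",get_image("scene")["color"][130:350,300:620]);
```

```text
[  -5.50835217 -134.91463946  158.10955824] [-0.15092285  0.29883295 -0.26461689 -0.73639519 -1.11366114  0.33745587]
row [0.001, -0.003, -0.005] [53.2, 0.2, 70.2]
```

View pics/s1.png

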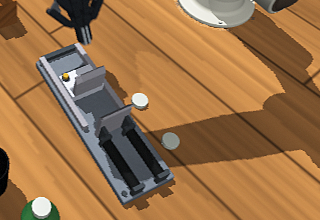

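The gripper hangs tilted over the carriage block (crop pixel ~(85,35)), behind the sliding plate (~(88,80)), as planned. Descend.

{"api": "carry_out", "payload": {
  "motion": [
    [0,0,0,18,0,24,-1],
    [0,0,0,36,0,47,-1],
    [0,0,0,53,0,70,-1],
    [0,0,0,53,0,70,-1]
  ]
}}

```text
clock: 2.05
position: [471.4, -21.1, 69.1]
ee_rot: [-0.604, 0.731, 0.206, 0.242]
contact_force: [0.6, 0.1, 0.3]
gripper_width: 0.2
grasp_force: 0.0
```

{"api": "carry_out", "payload": {
  "motion": [
    [0,0,0,-6,0,4.5,-1],
    [0,0,0,-11,0,8.5,-1],
    [0,0,0,-16,0,12,-1],
    [0,0,0,-20,0,15,-1],
    [0,0,0,-24,0,18,-1]
  ]
}}

```text
clock: 2.68
position: [478.4, 8.9, 71.2]
ee_rot: [-0.605, 0.73, 0.204, 0.244]
contact_force: [-0.0, 0.4, 0.2]
gripper_width: -0.4
grasp_force: 0.0
```

Run:
```python
from h import *
t=.65
print(invJ(read_state()["position"]),RJ.inv().apply(read_state()["contact_force"]))
delta(J([-6,-31,70]),RJ*frame([-1,0,0],[0,np.sin(t),-np.cos(t)]))
```

```text
[  -5.50656397 -106.79494866   71.15718842] [-0.11105861  0.435617    0.23172756]
row [-0.001, -0.003, -0.005] [-59.8, 0.8, 46.6]
```

{"api": "carry_out", "payload": {
  "motion": [
    [0,0,0,-7,0,5.3,-1],
    [0,0,0,-14,0,10.6,-1],
    [0,0,0,-22,0,16.7,-1],
    [0,0,0,-30,0,22.8,-1],
    [0,0,0,-37,0,28.1,-1]
  ]
}}

```text
clock: 3.3
position: [486.8, 52.8, 71.0]
ee_rot: [-0.605, 0.73, 0.203, 0.243]
contact_force: [-2.0, -8.4, 4.1]
gripper_width: -0.3
grasp_force: 3.8
```

Run:
```python
from h import *
print(invJ(read_state()["position"]),RJ.inv().apply(read_state()["contact_force"]))
```

```text
[ -5.13227557 -62.07110037  71.02919228] [-0.45963821 -8.63521359  4.07281393]
```

{"api": "carry_out", "payload": {
  "motion": [
    [0,0,0,-5,0,3.8,-1],
    [0,0,0,-10,0,7.6,-1],
    [0,0,0,-14,0,10.6,-1],
    [0,0,0,-18,0,13.7,-1],
    [0,0,0,-20,0,15.2,-1]
  ]
}}

```text
clock: 3.92
position: [491.8, 79.0, 70.9]
ee_rot: [-0.605, 0.73, 0.204, 0.244]
contact_force: [-0.0, -2.4, 1.5]
gripper_width: 0.1
grasp_force: 0.8
```

Run:
```python
from h import *
print(invJ(read_state()["position"]),RJ.inv().apply(read_state()["contact_force"]))
```

```text
[ -4.95085348 -35.40686085  70.85371226] [ 0.41823519 -2.40180783  1.4729705 ]
```

{"api": "carry_out", "payload": {
  "motion": [
    [0,0,0,-0.8,0,0.6,-1],
    [0,0,0,-1.6,0,1.2,-1],
    [0,0,0,-2.4,0,1.8,-1],
    [0,0,0,-3.2,0,2.4,-1],
    [0,0,0,-4,0,3,-1]
  ]
}}

```text
clock: 4.55
position: [492.2, 83.9, 70.7]
ee_rot: [-0.605, 0.73, 0.204, 0.244]
contact_force: [-0.4, -0.2, 0.1]
gripper_width: -0.2
grasp_force: 0.0
```

Run:
```python
from h import *
print(invJ(read_state()["position"]),RJ.inv().apply(read_state()["contact_force"]))
```

```text
[ -5.45871416 -30.47322341  70.65323   ] [-0.36150882 -0.26146869  0.05353049]
```

Force vanished: the detent likely pulled the carriage in. Confirm with a little more push, expecting stiff contact.

{"api": "carry_out", "payload": {
  "motion": [
    [0,0,0,-0.8,0,0.6,-1],
    [0,0,0,-1.6,0,1.2,-1],
    [0,0,0,-2.4,0,1.8,-1],
    [0,0,0,-2.4,0,1.8,-1]
  ]
}}

```text
clock: 5.05
position: [493.0, 86.7, 70.8]
ee_rot: [-0.605, 0.73, 0.204, 0.244]
contact_force: [0.6, -0.3, -0.6]
gripper_width: -0.1
grasp_force: 0.0
```

Run:
```python
from h import *
print(invJ(read_state()["position"]),RJ.inv().apply(read_state()["contact_force"]))
```

```text
[ -5.22278821 -27.56468049  70.76986005] [ 0.63284698 -0.18509138 -0.60761425]
```

{"api": "carry_out", "payload": {
  "motion": [
    [0,0,0,-0.8,0,0.6,-1],
    [0,0,0,-1.6,0,1.2,-1],
    [0,0,0,-2,0,1.5,-1],
    [0,0,0,-2,0,1.5,-1]
  ]
}}

```text
clock: 5.55
position: [493.4, 88.5, 70.7]
ee_rot: [-0.605, 0.73, 0.204, 0.244]
contact_force: [-1.6, -4.5, 0.7]
gripper_width: -0.1
grasp_force: 2.1
```

Run:
```python
from h import *
print(invJ(read_state()["position"]),RJ.inv().apply(read_state()["contact_force"]))
d=get_image("top");cv2.imwrite("pics/t2.png",cv2.resize(d["color"][205:295,155:335],None,fx=4,fy=4,interpolation=3))
```

```text
[ -5.16866568 -25.71491289  70.69867509] [-0.78782956 -4.75390881  0.69127341]
```

View pics/t2.png

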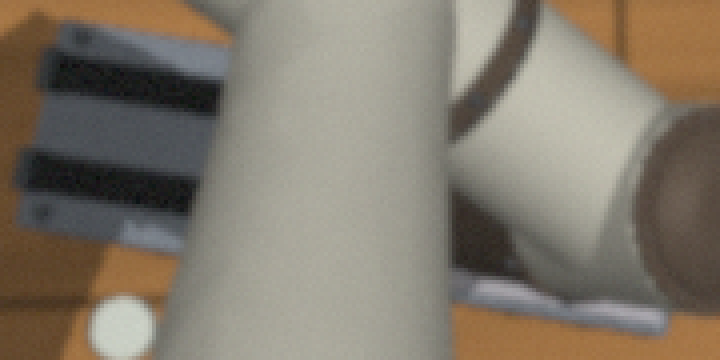

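{"api": "carry_out", "payload": {
  "motion": [
    [0,0,0,12,0,-9,-1],
    [0,0,0,36,0,-27,-1],
    [0,0,0,6,0,-67,-1],
    [0,0,0,-25,0,-107,-1],
    [0,0,0,-61,0,-154,0]
  ]
}}

```text
clock: 6.22
position: [485.1, 45.2, 231.4]
ee_rot: [-0.604, 0.731, 0.205, 0.243]
contact_force: [1.0, 0.3, 0.1]
gripper_width: 16.8
grasp_force: 0.0
```

Run:
```python
from h import *
print(invJ(read_state()["position"]))
delta(np.array([494,-293.5,260]),R.from_euler('z',-.194)*frame([0,1,0],[0,0,-1]))
```

```text
[ -5.44216319 -69.78956519 231.42350031]
row [0.513, 0.501, 1.515] [246.7, -71.7, -222.8]
```

{"api": "carry_out", "payload": {
  "motion": [
    [0.05,0.05,0.15,25,-7,-22,0],
    [0.1,0.1,0.3,50,-14,-45,0],
    [0.15,0.15,0.45,75,-21,-67,0],
    [0.2,0.2,0.6,99,-29,-89,0],
    [0.25,0.25,0.75,123,-36,-111,0]
  ]
}}

```text
clock: 6.85
position: [490.0, -124.6, 244.9]
ee_rot: [-0.28, 0.944, 0.113, 0.133]
contact_force: [0.7, 0.4, 0.0]
gripper_width: 42.7
grasp_force: 0.0
```

Run:
```python
from h import *
delta(np.array([494,-293.5,260]),R.from_euler('z',-.194)*frame([0,1,0],[0,0,-1]))
```

```text
row [0.259, 0.25, 0.762] [76.2, -138.3, -62.1]
```

{"api": "carry_out", "payload": {
  "motion": [
    [0.06,0.06,0.18,19,-34,-15,0],
    [0.12,0.12,0.36,38,-69,-31,0],
    [0.18,0.18,0.54,57,-104,-47,0],
    [0.259,0.25,0.762,76.2,-138.3,-62.1,0],
    [0.259,0.25,0.762,76.2,-138.3,-62.1,0]
  ]
}}

```text
clock: 7.48
position: [495.0, -294.4, 259.0]
ee_rot: [0.097, 0.995, -0.0, -0.0]
contact_force: [0.4, 0.8, 0.3]
gripper_width: 43.0
grasp_force: 0.0
```

Run:
```python
from h import *
delta(np.array([494,-293.5,260]),R.from_euler('z',-.194)*frame([0,1,0],[0,0,-1]))
d=get_image("wrist");cv2.imwrite("pics/w1.png",d["color"])
P=[proj(d,np.array([494,-293.5,z])).round().tolist() for z in(80,140)];print(P)
t=get_image("top");cv2.imwrite("pics/t3.png",cv2.resize(t["color"][205:295,155:335],None,fx=4,fy=4,interpolation=3))
```

```text
row [-0.0, -0.0, -0.001] [1.2, 0.7, -1.0]
[[322.0, 181.0], [322.0, 198.0]]
```

View pics/w1.png

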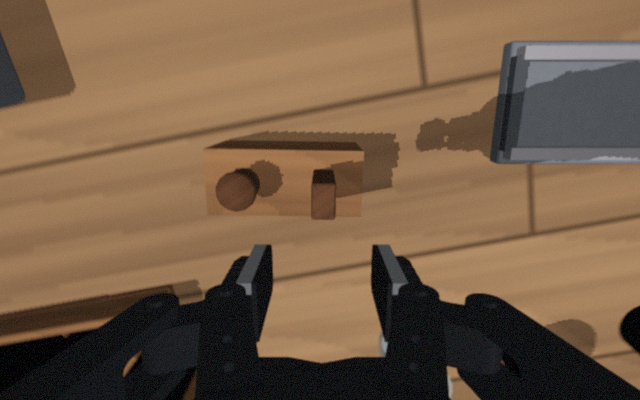

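View pics/t3.png

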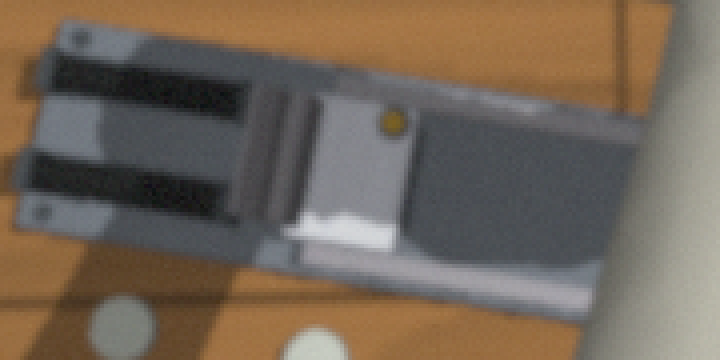

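Wrist view: rack's edges level with the image, gauge handle top centred near (323,202), predicted (322,198) — aligned within 2 mm; scraper's round knob at (237,190). Top view: the carriage is home, lips adjacent at crop (250–310,150). Descend and grip.

{"api": "carry_out", "payload": {
  "motion": [
    [0,0,0,0,1.3,50,0],
    [0,0,0,0,1.3,100,0],
    [0,0,0,0,1.3,130,0],
    [0,0,0,0,1.3,151,0],
    [0,0,0,0,1.3,151,0]
  ]
}}

```text
clock: 8.2
position: [494.5, -290.5, 107.2]
ee_rot: [0.094, 0.996, 0.001, -0.001]
contact_force: [0.8, 1.2, 0.6]
gripper_width: 42.6
grasp_force: 0.0
```

{"api": "carry_out", "payload": {
  "motion": [
    [0,0,0,0,0,0,-0.4],
    [0,0,0,0,0,0,-1],
    [0,0,0,0,0,0,-1],
    [0,0,0,0,0,0,-1],
    [0,0,0,0,0,0,-1]
  ]
}}

```text
clock: 8.82
position: [496.8, -291.4, 110.1]
ee_rot: [0.094, 0.996, -0.0, 0.002]
contact_force: [-0.5, -0.2, 6.2]
gripper_width: 17.4
grasp_force: 62.8
```

{"api": "carry_out", "payload": {
  "motion": [
    [0,0,0,0,0,-15,-1],
    [0,0,0,0,0,-40,-1],
    [0,0,0,0,0,-80,-1],
    [0,0,0,0,0,-130,-1],
    [0,0,0,0,0,-130,-1]
  ]
}}

```text
clock: 9.45
position: [497.5, -291.4, 243.8]
ee_rot: [0.094, 0.996, -0.001, 0.005]
contact_force: [0.2, -0.3, -1.1]
gripper_width: 17.5
grasp_force: 62.0
```

Run:
```python
from h import *
s=read_state();print([read_state()["position"].round(1) for _ in range(2)],s["contact_force"],s["grasp_force"])
t=get_image("top")["color"];c=cv2.resize(t[205:295,155:335],None,fx=4,fy=4,interpolation=3)
delta(J([0,0,240]),RJ*frame([0,1,0],[0,0,-1]))
d=get_image("wrist");cv2.imwrite("pics/w2.png",d["color"])
```

```text
[array([ 497.5, -291.4,  243.8]), array([ 497.5, -291.4,  243.8])] [ 0.19225852 -0.26807434 -1.07305417] 62.01671004295349
row [0.001, 0.006, -0.006] [68.6, 397.7, 0.9]
```

View pics/w2.png

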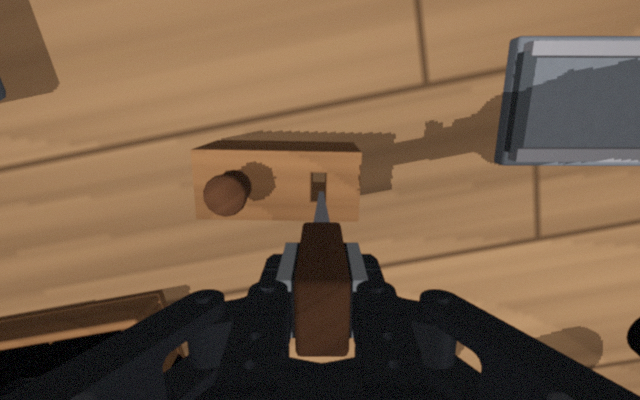

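{"api": "carry_out", "payload": {
  "motion": [
    [0,0,0,10,60,0,-1],
    [0,0,0,20,120,0,-1],
    [0,0,0,30,180,0,-1],
    [0,0,0,41,240,0,-1],
    [0,0,0,50,300,0,-1]
  ]
}}

```text
clock: 10.18
position: [501.1, 14.8, 237.0]
ee_rot: [0.094, 0.996, -0.0, -0.001]
contact_force: [0.6, -0.3, -0.5]
gripper_width: 17.2
grasp_force: 61.9
```

Run:
```python
from h import *
delta(J([0,0,225]),RJ*frame([0,1,0],[0,0,-1]))
```

```text
row [-0.001, -0.002, -0.006] [16.4, 96.7, 12.0]
```

{"api": "carry_out", "payload": {
  "motion": [
    [0,0,-0.006,8,45,3,-1],
    [0,0,-0.006,16,85,7,-1],
    [0,0,-0.006,16,97,12,-1],
    [0,0,-0.006,16,97,12,-1]
  ]
}}

```text
clock: 10.68
position: [504.3, 111.3, 225.0]
ee_rot: [0.091, 0.996, -0.001, -0.001]
contact_force: [0.5, -0.2, -1.6]
gripper_width: 17.4
grasp_force: 61.8
```

Run:
```python
from h import *
s=read_state();print(invJ(s["position"]),s["ee_rot"],s["contact_force"])
d=get_image("wrist");c=d["color"];print(d["mtx"][0,0],proj(d,s["position"]-[0,0,99.5]),proj(d,J([0,0,103])),proj(d,J([-35,0,103])))
o=np.zeros((600,800,3),np.uint8);o[:]=cv2.resize(c[60:210,220:420],None,fx=4,fy=4,interpolation=3)
cv2.imwrite("pics/w3.png",o)
```

```text
[  1.47918311  -1.33051267 225.01612212] [ 9.05793253e-02  9.95888414e-01 -9.69858704e-04 -8.44350646e-04] [ 0.50773241 -0.1791365  -1.55875878]
353.2838693792477 [321.65283272 207.65509091] [323.50230918 197.13664335] [323.67698028 148.97381424]
```

View pics/w3.png

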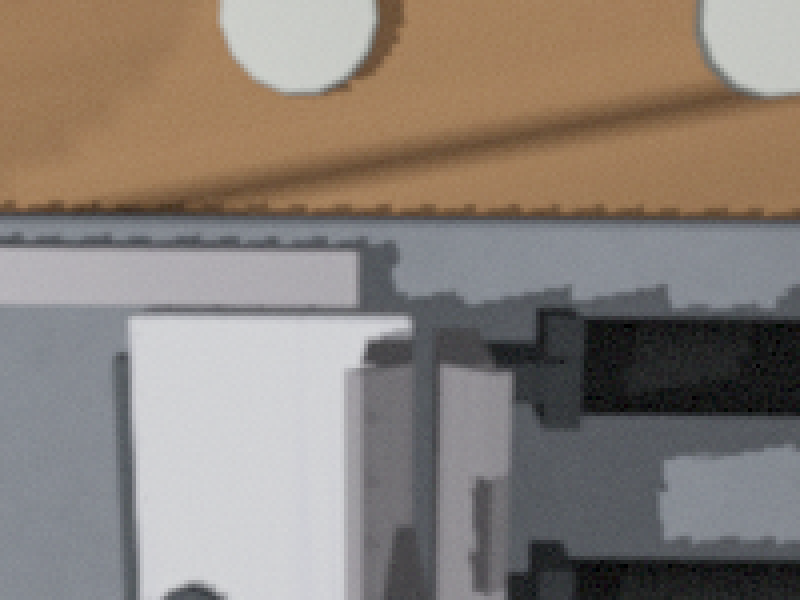

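Run:
```python
from h import *
s=read_state();d=get_image("wrist");c=d["color"]
g=invJ(onz(d,220+425.5/4,60+420/4,90));print("gap",g)
for z in(123,125.5,128):print("tip",invJ(onz(d,321.2,192,z)))
print("edge cols: ");G=cv2.cvtColor(c,6).astype(int)
for r in(155,165,175,185,195):print(r,G[r,305:350].tolist())
```

```text
gap [-20.94863822   1.66602848  90.        ]
tip [ -8.10159457  -2.16178513 123.        ]
tip [ -8.70861798  -2.15862086 125.5       ]
tip [ -9.31564139  -2.15545659 128.        ]
edge cols: 
155 [207, 197, 169, 158, 160, 158, 130, 112, 114, 113, 117, 113, 110, 114, 115, 115, 111, 112, 111, 94, 91, 91, 89, 84, 71, 94, 134, 144, 145, 144, 145, 143, 146, 145, 144, 145, 144, 146, 141, 142, 141, 144, 137, 110, 71]
165 [210, 197, 170, 157, 160, 152, 134, 114, 109, 114, 116, 115, 115, 110, 115, 113, 116, 111, 109, 98, 82, 88, 87, 87, 80, 112, 137, 143, 146, 144, 147, 145, 144, 142, 146, 145, 144, 143, 142, 140, 141, 141, 137, 113, 93]
175 [208, 198, 169, 158, 158, 154, 134, 114, 110, 113, 114, 112, 115, 115, 118, 115, 110, 111, 110, 94, 86, 91, 85, 78, 78, 117, 137, 146, 143, 147, 144, 143, 144, 147, 148, 148, 141, 143, 142, 143, 140, 144, 135, 108, 91]
185 [210, 205, 173, 158, 159, 154, 131, 113, 112, 115, 111, 116, 115, 111, 114, 117, 110, 110, 106, 97, 85, 88, 85, 83, 79, 116, 138, 142, 147, 144, 145, 144, 148, 139, 100, 81, 79, 84, 95, 110, 110, 110, 107, 92, 88]
195 [211, 206, 172, 159, 158, 153, 130, 105, 104, 105, 108, 113, 111, 86, 75, 67, 72, 72, 74, 80, 88, 90, 86, 70, 84, 122, 140, 143, 145, 143, 141, 146, 141, 105, 79, 79, 79, 83, 101, 106, 112, 110, 100, 93, 88]
```

Wrist crop: gap strip between crop columns 413–438 (px 324–330), vertical, blade tip at px (321,192). Tip must shift +3.9 mm along jig y; gap ≈4.5 mm, so snug at about 18–20 mm below the throat.

{"api": "carry_out", "payload": {
  "motion": [
    [0,0,0,0,3.9,0,-1],
    [0,0,0,0,3.9,10,-1],
    [0,0,0,0,3.9,20,-1],
    [0,0,0,0,3.9,28,-1],
    [0,0,0,0,3.9,28,-1]
  ]
}}

```text
clock: 11.4
position: [505.5, 114.9, 197.7]
ee_rot: [0.091, 0.996, -0.001, 0.0]
contact_force: [0.3, -0.4, -1.1]
gripper_width: 17.3
grasp_force: 61.8
```

```bash
cat > q.py <<'E'
from h import *
s=read_state();print(s["clock"],invJ(s["position"]).round(2),"F",RJ.inv().apply(s["contact_force"]).round(2),"T",RJ.inv().apply(s["wrist_torque"]).round(3),s["ee_rot"].round(4))
E
python3 q.py
python3 - <<'E'
from h import *
d=get_image("wrist");G=cv2.cvtColor(d["color"],6).astype(int)
for r in(165,175,185,190,195,200,205,210,220):print(r,G[r,300:352].tolist())
E
```

```text
11.4 [  2.     2.43 197.71] F [ 0.37 -0.37 -1.15] T [-0.02   0.076 -0.022] [ 9.110e-02  9.958e-01 -5.000e-04  1.000e-04]
165 [160, 163, 154, 128, 112, 116, 114, 115, 116, 115, 116, 114, 118, 116, 114, 111, 110, 106, 89, 91, 93, 87, 91, 88, 95, 125, 141, 146, 146, 148, 146, 146, 147, 147, 148, 147, 149, 147, 145, 144, 144, 145, 145, 140, 131, 97, 79, 84, 75, 77, 78, 61]
175 [160, 159, 156, 130, 116, 112, 113, 116, 115, 116, 117, 118, 115, 116, 114, 114, 109, 107, 93, 91, 89, 91, 89, 89, 96, 128, 141, 144, 147, 147, 147, 145, 147, 147, 150, 147, 148, 147, 144, 141, 145, 144, 141, 137, 126, 102, 96, 88, 89, 95, 91, 92]
185 [160, 159, 156, 131, 112, 108, 113, 115, 117, 115, 116, 116, 113, 117, 115, 112, 109, 101, 90, 88, 86, 90, 88, 84, 95, 132, 142, 143, 150, 147, 149, 145, 144, 145, 146, 146, 147, 147, 143, 142, 145, 144, 144, 139, 119, 96, 90, 90, 95, 92, 91, 92]
190 [161, 159, 156, 132, 114, 111, 115, 115, 116, 116, 114, 112, 114, 117, 115, 111, 112, 105, 91, 87, 92, 88, 90, 84, 73, 77, 82, 80, 83, 80, 86, 78, 80, 86, 89, 98, 102, 99, 105, 113, 118, 116, 114, 106, 100, 93, 90, 91, 89
[... 486 characters left out ...]
05 [159, 156, 156, 135, 111, 102, 104, 110, 112, 112, 116, 116, 116, 114, 116, 108, 94, 74, 69, 72, 72, 76, 75, 73, 68, 72, 78, 81, 83, 83, 84, 83, 85, 82, 84, 87, 86, 81, 86, 102, 113, 113, 114, 107, 98, 93, 90, 92, 94, 84, 61, 35]
210 [159, 159, 155, 139, 116, 114, 112, 113, 112, 118, 116, 115, 111, 117, 110, 97, 80, 70, 77, 73, 73, 71, 71, 71, 71, 73, 75, 76, 81, 86, 83, 84, 82, 82, 86, 82, 82, 80, 92, 107, 112, 113, 109, 95, 68, 59, 53, 58, 54, 51, 35, 27]
220 [158, 158, 159, 139, 111, 104, 107, 111, 117, 118, 112, 119, 112, 98, 76, 74, 71, 70, 70, 67, 73, 73, 75, 72, 74, 74, 75, 70, 79, 113, 135, 137, 122, 107, 102, 99, 89, 84, 93, 107, 113, 121, 119, 89, 54, 29, 31, 34, 35, 34, 35, 34]
```

{"api": "carry_out", "payload": {
  "motion": [
    [0,0,0,0,0,3,-1],
    [0,0,0,0,0,6,-1],
    [0,0,0,0,0,9,-1],
    [0,0,0,0,0,12,-1],
    [0,0,0,0,0,12,-1]
  ]
}}

```text
clock: 12.08
position: [505.9, 115.2, 186.4]
ee_rot: [0.091, 0.996, -0.0, 0.001]
contact_force: [-0.2, -0.6, -0.7]
gripper_width: 17.5
grasp_force: 61.8
```

```bash
python3 q.py
```

```text
12.075 [  2.33   2.73 186.44] F [-0.05 -0.62 -0.72] T [0.007 0.024 0.051] [ 9.100e-02  9.958e-01 -1.000e-04  7.000e-04]
```

{"api": "carry_out", "payload": {
  "motion": [
    [0,0,0,0,0,2,-1],
    [0,0,0,0,0,4,-1],
    [0,0,0,0,0,6,-1],
    [0,0,0,0,0,6,-1],
    [0,0,0,0,0,6,-1]
  ]
}}

```text
clock: 12.7
position: [506.0, 115.2, 180.8]
ee_rot: [0.091, 0.996, 0.0, 0.001]
contact_force: [-0.7, 0.6, -1.0]
gripper_width: 17.1
grasp_force: 61.8
```

```bash
python3 q.py
```

```text
12.7 [  2.48   2.79 180.76] F [-0.79  0.44 -0.99] T [-0.085 -0.038 -0.045] [9.100e-02 9.959e-01 1.000e-04 1.000e-03]
```

{"api": "carry_out", "payload": {
  "motion": [
    [0,0,0,0,0,1.5,-1],
    [0,0,0,0,0,3,-1],
    [0,0,0,0,0,4,-1],
    [0,0,0,0,0,4,-1],
    [0,0,0,0,0,4,-1]
  ]
}}

```text
clock: 13.32
position: [505.9, 115.1, 176.7]
ee_rot: [0.091, 0.996, -0.0, 0.001]
contact_force: [-0.8, -0.5, -1.3]
gripper_width: 17.2
grasp_force: 61.7
```

```bash
python3 q.py
```

```text
13.325 [  2.38   2.72 176.65] F [-0.72 -0.6  -1.3 ] T [-0.215 -0.034 -0.002] [ 9.110e-02  9.958e-01 -0.000e+00  8.000e-04]
```

{"api": "carry_out", "payload": {
  "motion": [
    [0,0,0,0,0,1,-1],
    [0,0,0,0,0,2,-1],
    [0,0,0,0,0,2,-1],
    [0,0,0,0,0,2,-1]
  ]
}}

```text
clock: 13.82
position: [506.0, 115.1, 174.7]
ee_rot: [0.091, 0.996, -0.0, 0.001]
contact_force: [0.5, -1.3, -0.6]
gripper_width: 17.3
grasp_force: 61.7
```

```bash
python3 q.py
```

```text
13.825 [  2.43   2.72 174.7 ] F [ 0.71 -1.18 -0.56] T [-0.501 -0.15  -0.029] [ 9.100e-02  9.958e-01 -0.000e+00  9.000e-04]
```

Sideways push in −y (force and moment agree): rubbing on the stop plate. Ease away, then down.

{"api": "carry_out", "payload": {
  "motion": [
    [0,0,0,0,-0.4,0,-1],
    [0,0,0,0,-0.4,0,-1],
    [0,0,0,0,-0.4,0,-1]
  ]
}}

```text
clock: 14.2
position: [506.0, 115.0, 174.7]
ee_rot: [0.091, 0.996, 0.0, 0.001]
contact_force: [-0.9, 0.2, -2.1]
gripper_width: 17.2
grasp_force: 61.9
```

```bash
python3 q.py
```

```text
14.2 [  2.48   2.56 174.74] F [-0.95  0.04 -2.07] T [-0.121 -0.028 -0.013] [9.100e-02 9.958e-01 2.000e-04 1.000e-03]
```

{"api": "carry_out", "payload": {
  "motion": [
    [0,0,0,0,-0.2,1,-1],
    [0,0,0,0,-0.2,2,-1],
    [0,0,0,0,-0.2,2,-1],
    [0,0,0,0,-0.2,2,-1]
  ]
}}

```text
clock: 14.7
position: [506.0, 114.7, 172.8]
ee_rot: [0.091, 0.996, 0.0, 0.001]
contact_force: [-0.8, 0.2, -1.2]
gripper_width: 17.3
grasp_force: 61.9
```

```bash
python3 q.py
```

```text
14.7 [  2.53   2.29 172.76] F [-0.85  0.07 -1.15] T [ 0.023 -0.006 -0.065] [9.100e-02 9.958e-01 1.000e-04 1.100e-03]
```

{"api": "carry_out", "payload": {
  "motion": [
    [0,0,0,0,0,1,-1],
    [0,0,0,0,0,2,-1],
    [0,0,0,0,0,2,-1],
    [0,0,0,0,0,2,-1]
  ]
}}

```text
clock: 15.2
position: [506.0, 114.6, 170.8]
ee_rot: [0.091, 0.996, 0.0, 0.001]
contact_force: [-0.9, 0.0, -2.2]
gripper_width: 16.9
grasp_force: 61.9
```

```bash
python3 q.py
```

```text
15.2 [  2.52   2.23 170.76] F [-0.87 -0.11 -2.25] T [0.029 0.049 0.068] [9.100e-02 9.958e-01 1.000e-04 1.000e-03]
```

{"api": "carry_out", "payload": {
  "motion": [
    [0,0,0,0,0,1,-1],
    [0,0,0,0,0,2,-1],
    [0,0,0,0,0,2,-1],
    [0,0,0,0,0,2,-1]
  ]
}}

```text
clock: 15.7
position: [506.0, 114.6, 168.8]
ee_rot: [0.091, 0.996, 0.0, 0.001]
contact_force: [0.5, 0.0, -1.1]
gripper_width: 17.5
grasp_force: 61.9
```

```bash
python3 q.py
```

```text
15.7 [  2.51   2.23 168.77] F [ 0.52  0.13 -1.05] T [-0.023  0.029  0.025] [9.100e-02 9.958e-01 1.000e-04 1.000e-03]
```

{"api": "carry_out", "payload": {
  "motion": [
    [0,0,0,0,0,1,-1],
    [0,0,0,0,0,2,-1],
    [0,0,0,0,0,2,-1],
    [0,0,0,0,0,2,-1]
  ]
}}

```text
clock: 16.2
position: [505.9, 114.6, 166.7]
ee_rot: [0.091, 0.996, 0.0, 0.001]
contact_force: [-0.5, -0.7, -1.7]
gripper_width: 17.3
grasp_force: 61.9
```

```bash
python3 q.py
```

```text
16.2 [  2.48   2.19 166.72] F [-0.34 -0.77 -1.74] T [-0.084  0.007 -0.015] [9.100e-02 9.958e-01 0.000e+00 9.000e-04]
```

{"api": "carry_out", "payload": {
  "motion": [
    [0,0,0,0,-0.15,1,-1],
    [0,0,0,0,-0.15,2,-1],
    [0,0,0,0,-0.15,2,-1],
    [0,0,0,0,-0.15,2,-1]
  ]
}}

```text
clock: 16.7
position: [506.0, 114.5, 164.7]
ee_rot: [0.091, 0.996, 0.0, 0.001]
contact_force: [-0.7, -0.3, -1.5]
gripper_width: 17.1
grasp_force: 61.9
```

```bash
python3 q.py
```

```text
16.7 [  2.52   2.11 164.71] F [-0.6  -0.43 -1.52] T [-0.016 -0.12  -0.077] [9.100e-02 9.958e-01 1.000e-04 1.000e-03]
```

{"api": "carry_out", "payload": {
  "motion": [
    [0,0,0,0,0,1,-1],
    [0,0,0,0,0,2,-1],
    [0,0,0,0,0,2,-1],
    [0,0,0,0,0,2,-1]
  ]
}}

```text
clock: 17.2
position: [506.1, 114.5, 162.9]
ee_rot: [0.091, 0.996, 0.0, 0.001]
contact_force: [-0.4, -0.6, 0.7]
gripper_width: 17.1
grasp_force: 62.0
```

```bash
python3 q.py
```

```text
17.2 [  2.64   2.1  162.89] F [-0.24 -0.69  0.67] T [-0.162 -0.057 -0.043] [9.100e-02 9.959e-01 1.000e-04 1.200e-03]
```

{"api": "carry_out", "payload": {
  "motion": [
    [0,0,0,0,-0.1,0.5,-1],
    [0,0,0,0,-0.1,1,-1],
    [0,0,0,0,-0.1,1,-1],
    [0,0,0,0,-0.1,1,-1]
  ]
}}

```text
clock: 17.7
position: [506.1, 114.5, 161.9]
ee_rot: [0.091, 0.996, 0.0, 0.001]
contact_force: [0.3, -0.4, 2.3]
gripper_width: 17.3
grasp_force: 62.1
```

```bash
python3 q.py
```

```text
17.7 [  2.66   2.07 161.93] F [ 0.37 -0.3   2.34] T [-0.151 -0.002 -0.052] [9.100e-02 9.959e-01 2.000e-04 1.200e-03]
```

{"api": "carry_out", "payload": {
  "motion": [
    [0,0,0,0,-0.1,0.5,-1],
    [0,0,0,0,-0.1,1,-1],
    [0,0,0,0,-0.1,1,-1],
    [0,0,0,0,-0.1,1,-1]
  ]
}}

```text
clock: 18.2
position: [506.1, 114.4, 160.9]
ee_rot: [0.091, 0.996, 0.0, 0.001]
contact_force: [0.2, -1.1, 3.0]
gripper_width: 17.2
grasp_force: 62.3
```

```bash
python3 q.py
```

```text
18.2 [  2.65   2.02 160.9 ] F [ 0.36 -1.02  3.02] T [ 0.017 -0.085 -0.054] [9.100e-02 9.959e-01 2.000e-04 1.200e-03]
```

{"api": "carry_out", "payload": {
  "motion": [
    [0,0,0,0,0,0.6,-1],
    [0,0,0,0,0,1.2,-1],
    [0,0,0,0,0,1.2,-1],
    [0,0,0,0,0,1.2,-1]
  ]
}}

```text
clock: 18.7
position: [506.1, 114.3, 159.7]
ee_rot: [0.091, 0.996, 0.0, 0.001]
contact_force: [0.1, 0.0, 3.4]
gripper_width: 17.4
grasp_force: 62.5
```

```bash
python3 q.py
```

```text
18.7 [  2.64   1.96 159.69] F [0.1  0.06 3.4 ] T [ 0.038 -0.025 -0.049] [9.100e-02 9.959e-01 2.000e-04 1.200e-03]
```

{"api": "carry_out", "payload": {
  "motion": [
    [0,0,0,0,0,0.5,-1],
    [0,0,0,0,0,1,-1],
    [0,0,0,0,0,1,-1],
    [0,0,0,0,0,1,-1],
    [0,0,0,0,0,1,-1]
  ]
}}

```text
clock: 19.32
position: [506.1, 114.3, 158.7]
ee_rot: [0.091, 0.996, 0.0, 0.001]
contact_force: [0.3, -1.2, 6.1]
gripper_width: 17.0
grasp_force: 62.6
```

```bash
python3 q.py
python3 - <<'E'
from h import *
d=get_image("wrist")["color"];t=get_image("top")["color"]
o=np.zeros((560,640,3),np.uint8);o[:400]=d;o[400:560,:320]=cv2.resize(t[210:290,160:320],None,fx=2,fy=2);cv2.imwrite("pics/end.png",o)
E
```

```text
19.325 [  2.66   1.93 158.74] F [ 0.52 -1.1   6.09] T [-0.019 -0.027 -0.022] [9.100e-02 9.959e-01 1.000e-04 1.200e-03]
```

View pics/end.png

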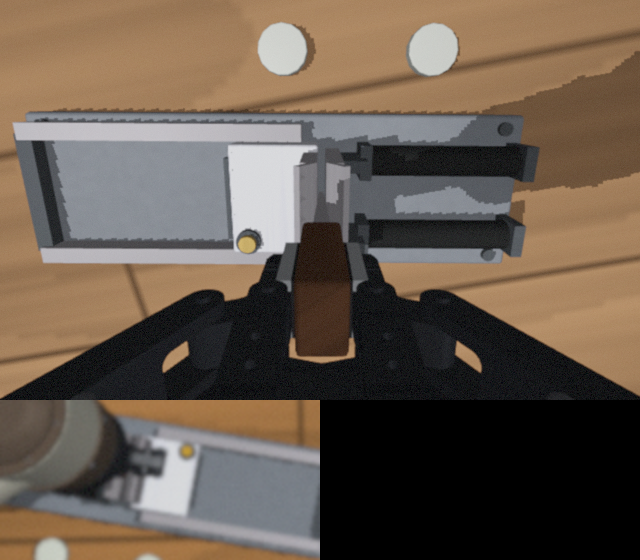

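The blade stands between both plates at (320,190), the carriage is still home, and the gauge drags with about 6–7 N and no sideways load. Handing in.

```bash
python3 -c "
from bench import *
print(job_done())"
```

```text
the job is handed in; nothing more can be done
None
```

I handed the job in at 19.3 s; the result is not known. The carriage is home in its detent, and the gauge is gripped upright between the plates, its tip about 31 mm below the throat. It drags with about 6–7 N and leans on neither plate.

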